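# Set the espresso cups on their matching saucers

## Task

Finish laying the coffee tray: take the four small espresso cups from the drying mat and stand each one upright in the middle of the saucer of its own colour on the tray. Set them down without dropping them, and leave the saucers, the sugar pot and the milk jug where they are.

Things in the scene. Friction and masses are not known exactly. Their poses are not given: they have to be found in the camera images.
- cup_terracotta: Small terracotta red espresso cup, 0.13 kg, on a grey 6 mm thick mat. 55 mm high, open top, outside 60 mm across, sides upright from 13 mm up to the rim; foot 44 mm across. Origin: centre of the underside, z up. Loop handle along +y, out to 54 mm from the axis, 12 to 48 mm up; +x and -x sides are bare: pinch across x, about 40 mm above the underside.
- cup_blue: Small cobalt blue espresso cup, 0.13 kg, on a grey 6 mm thick mat. 55 mm high, open top, outside 60 mm across, sides upright from 13 mm up to the rim; foot 44 mm across. Origin: centre of the underside, z up. Loop handle along +y, out to 54 mm from the axis, 12 to 48 mm up; +x and -x sides are bare: pinch across x, about 40 mm above the underside.
- cup_mustard: Small mustard yellow espresso cup, 0.13 kg, on a grey 6 mm thick mat. 55 mm high, open top, outside 60 mm across, sides upright from 13 mm up to the rim; foot 44 mm across. Origin: centre of the underside, z up. Loop handle along +y, out to 54 mm from the axis, 12 to 48 mm up; +x and -x sides are bare: pinch across x, about 40 mm above the underside.
- cup_green: Small dark green espresso cup, 0.13 kg, on a grey 6 mm thick mat. 55 mm high, open top, outside 60 mm across, sides upright from 13 mm up to the rim; foot 44 mm across. Origin: centre of the underside, z up. Loop handle along +y, out to 54 mm from the axis, 12 to 48 mm up; +x and -x sides are bare: pinch across x, about 40 mm above the underside.
- saucer_terracotta: Loose terracotta red saucer, 0.15 kg, on a wooden tray (tray floor 8 mm, rim 24 mm above the worktop). 116 mm in diameter, 16 mm high at the rim; its flat floor, 66 mm across, where the cup stands, is 6 mm above its underside. Origin: centre of the underside, z up. Saucer centres are at least 135 mm apart.
- saucer_blue: Loose cobalt blue saucer, 0.15 kg, on a wooden tray (tray floor 8 mm, rim 24 mm above the worktop). 116 mm in diameter, 16 mm high at the rim; its flat floor, 66 mm across, where the cup stands, is 6 mm above its underside. Origin: centre of the underside, z up. Saucer centres are at least 135 mm apart.
- saucer_mustard: Loose mustard yellow saucer, 0.15 kg, on a wooden tray (tray floor 8 mm, rim 24 mm above the worktop). 116 mm in diameter, 16 mm high at the rim; its flat floor, 66 mm across, where the cup stands, is 6 mm above its underside. Origin: centre of the underside, z up. Saucer centres are at least 135 mm apart.
- saucer_green: Loose dark green saucer, 0.15 kg, on a wooden tray (tray floor 8 mm, rim 24 mm above the worktop). 116 mm in diameter, 16 mm high at the rim; its flat floor, 66 mm across, where the cup stands, is 6 mm above its underside. Origin: centre of the underside, z up. Saucer centres are at least 135 mm apart.
- sugar_pot: Lidded steel sugar pot in the middle of the tray between the saucers, 56 mm in diameter, 65 mm high with its black knob; loose. Not to be moved. Origin: centre of the underside; z up.
- milk_jug: Small steel milk jug in the middle of the mat between the cups, 54 mm in diameter at its foot, 62 mm high, handle along +y reaching 45 mm from the axis; loose. Not to be moved. Origin: centre of the underside, z up. Beyond mat and tray (x over 0.74 m) stand a big mug, a glass and a tin, up to 100 mm high; at the sides (y beyond 0.45 m either way) a kettle and a toaster, up to 230 mm.
Not all that is in view belongs to the job. Of the things that look like the saucer_blue, the largest one is meant.

How it is judged:
At the end, for the whole second after the job is handed in: Each of the four cups stands upright (within 0.1 rad) on the floor of the saucer of its own colour, its centre within 12 mm of the saucer's, released and at rest; every saucer lies flat within 3 cm of where it was, and the sugar pot and milk jug stand upright within 3 cm of where they were (horizontal distance between cup_terracotta and saucer_terracotta below 0.012 m and z of cup_terracotta in the frame of saucer_terracotta between 0.003 and 0.011 m and angle between each of cup_terracotta, cup_blue, cup_mustard, cup_green's own z axis and vertical below 0.1 rad and linear speed of each of cup_terracotta, cup_blue, cup_mustard, cup_green below 0.02 m/s and contact force between the fingers and cup_terracotta below 0.05 N and angle between each of saucer_terracotta, saucer_blue, saucer_mustard, saucer_green's own z axis and vertical below 0.06 rad and distance of each of saucer_terracotta, saucer_blue, saucer_mustard, saucer_green, sugar_pot, milk_jug from where it was at the start of the episode below 0.03 m and horizontal distance between cup_blue and saucer_blue below 0.012 m and z of cup_blue in the frame of saucer_blue between 0.003 and 0.011 m and contact force between the fingers and cup_blue below 0.05 N and horizontal distance between cup_mustard and saucer_mustard below 0.012 m and z of cup_mustard in the frame of saucer_mustard between 0.003 and 0.011 m and contact force between the fingers and cup_mustard below 0.05 N and horizontal distance between cup_green and saucer_green below 0.012 m and z of cup_green in the frame of saucer_green between 0.003 and 0.011 m and contact force between the fingers and cup_green below 0.05 N and angle between each of sugar_pot, milk_jug's own z axis and vertical below 0.15 rad); the robot touches nothing.
It fails at once if a cup is dropped: it falls freely by more than about 2 cm ((linear speed of cup_terracotta above 0.65 m/s and contact force between the fingers and cup_terracotta below 0.05 N) or (linear speed of cup_blue above 0.65 m/s and contact force between the fingers and cup_blue below 0.05 N) or (linear speed of cup_mustard above 0.65 m/s and contact force between the fingers and cup_mustard below 0.05 N) or (linear speed of cup_green above 0.65 m/s and contact force between the fingers and cup_green below 0.05 N)).
It fails at once if the sugar pot is knocked over or shoved by more than 3 cm (distance of sugar_pot from where it was at the start of the episode above 0.03 m or angle between sugar_pot's own z axis and vertical above 0.5 rad).
It fails at once if the milk jug is knocked over or shoved by more than 3 cm (distance of milk_jug from where it was at the start of the episode above 0.03 m or angle between milk_jug's own z axis and vertical above 0.5 rad).
It also fails if it takes over 128 s, if anything falls off the work surface, if the arm or the gripper's body presses on something with over 40 N, if the wrist force passes 120 N, or if a joint passes its speed limit or range.

## Robot

A 7-joint arm with a two-finger parallel gripper is mounted at the origin on the work surface. World frame = base frame: x ahead of the robot, y to its left, z up, the work surface at z = 0. Lengths are in m, angles in rad, forces in N, time in s.
With the tool pointing down it reaches from about 0.375 to 0.925 m from the base axis. Payload 3.1 kg.
Tool frame: the origin (TCP) lies on the mounting face of the last link; the fingertips stand tip_extent ahead of it and the grasp point (between the pads) lies 155 mm ahead of it (tip_extent is the distance from the TCP to the fingertips, in m); z points along the fingers, y is the line along which they close (so a half turn about z gives the same grasp; the last joint's range is limited). The gripper opens to 85 mm and grips with 20 to 120 N. Pads are 22 mm wide; open, the fingers measure 114 mm over their backs; the gripper's body (76 mm by 85 mm) begins 54 mm behind the grasp point. The pads swing forward as they close: fully open they stand 13 mm farther back than shut.
Start: joints at [-0.098, 0.383, 0.044, 1.598, -0.018, 1.161, -0.05], TCP at [0.65, 0, 0.405] pointing down, gripper open.
Joint ranges: [-2.61, 2.61], [-0.41, 2.15], [-1.48, 1.57], [0, 2.5], [-1.57, 4.71], [0.05, 1.97], [-2.85, 2.85]. Speed limits (rad/s): [2.79, 2.79, 3.14, 3.14, 3.14, 3.14, 3.14].

## Interface

Orientations are given as a rotation vector (axis times angle).
In Python, from station import state, grab_frame, camera_info, sign_off, cut_out, place_of, tip_extent gives the robot as it stands. The module is installed in compiled form; this text tells all that it offers.
- The arm moves only by the shell command python3 -m inch FILE [FORCE], which reads ROWS from the file FILE. ROWS is one flat JSON list of numbers that holds 1 to 8 rows one after another, with no inner brackets; each row has 7 numbers: the opening from 0.0 (shut) to 1.0 (fully open), then dx, dy, dz in shares of 1 m (1.0 is 1 m), then a rotation vector rx, ry, rz in normalised numbers (1 is pi rad); each row shifts and turns the commanded pose from where the row before left it, along the tool's axes as they then stand; what a row does not reach is not made up. A row lasts 1/12 s, in which the tool goes at most 0.0417 m and 0.125 rad, less where a joint would pass 70% of its speed; a pose out of reach is approached as far as the arm can. The fingers move at their own pace and stop on an object; FORCE is the grip in N (left out, the last holds). Time passes only in rows, so rows that do not move let the fingers close. It prints the time, the measured TCP pose, the force, the opening and the grip force at its end. Shift and turn numbers lie between -1 and 1, and a call with a number outside is refused. Input that does not fit is refused with a message, and nothing moves.
- state(): the state, without advancing time (a new reading comes with each control period).
- grab_frame(name): name is "scene" or "side" or "wrist"; returns the picture (420x560x3 uint8, red, green, blue); there is no depth.
- camera_info(name): a dict with "fx", "fy", "cx", "cy" (pixels), "dist_coeffs" ([k1, k2, p1, p2, k3] as OpenCV has them; the pictures are not rectified), "camera_from_world" (4x4, takes a point from world to camera coordinates); the wrist camera has in their place "tool_from_camera" (4x4, takes a point from camera to tool coordinates, whose origin is the TCP and whose axes are the flange's). Camera axes: x right, y down, z forward; pixel columns grow to the right and rows downward; lengths in m; the calibration is good to about 2 mm. A picture is of the moment at which its call begins: read the wrist's pose just before it. camera_info takes no time and is no camera call.
- sign_off(): hands the job in; it is judged then, once.
Trained networks look in the newest picture that a camera, given by its name, has taken for a name from the list of things; names that differ only in an ending like _2 or _b are one class to them, and where a whole thing is asked for, a point or a joint stands for the part that bears it (a point fixed in the world has none). Each returns a list of dicts, best first, with "conf" (0 to 1); they miss things now and then, are a little off and sometimes report something else, mostly with a low value. They report only what shows in the picture. A call takes as long as a camera call. They do not tell look-alikes from the thing itself.
- cut_out(camera, target): "region" (420x560 bool, what is visible of it) and "position" ([column, row] in pixels, amid what is visible of it).
- place_of(camera, target): "position" ([column, row] in pixels: a listed point, or the origin of a listed thing).
The state is a dict: "t": time; "qpos": joint angles; "joint_vel": joint speeds; "effort": joint torques, N m; "eef_pos": TCP position; "tool_rot": TCP orientation; "wrist_force": force on the tool from outside, world axes, zero at the start; "wrist_torque": the same for the moment, N m; "finger_gap": opening from 0.0 (shut) to 1.0 (fully open); "grasp_force": force on a finger pad.
Only numpy, scipy, OpenCV 4.12 (cv2) and the standard library are available. Lean on these libraries where they do the work, as an engineer would, in place of code of your own. Each camera call takes 0.05 s, during which the arm holds its last target. There are 200 camera calls.

## Working session

There is one attempt and no reset: what is moved stays moved. The work goes in short steps, Python scripts to look and compute and a shell command to move; the robot and the scene stay as the last step left them, time stands still between calls to the robot, and variables do not carry over. Pictures are saved under pics/ and viewed, at most 14 in all, crops included, and the job is handed in when it is done.

```bash
mkdir -p pics; python3 - <<'E'
from station import *
import cv2, numpy as np
print(state()['t'], tip_extent if not callable(tip_extent) else tip_extent())
s=state();print(s['eef_pos'],s['tool_rot'],s['finger_gap'])
for n in ("scene","side","wrist"):
    im=grab_frame(n); cv2.imwrite(f'pics/{n}0.png',im[:,:,::-1]); c=camera_info(n); print(n,{k:np.round(v,4).tolist() for k,v in c.items() if not isinstance(v,str)})
E
```

```text
0.0 0.1734
[ 6.49505034e-01 -3.13475010e-06  4.03268398e-01] [-2.22015448 -2.22021723  0.00312307] 0.999956156450962
scene {'fx': 451.8206, 'fy': 451.8206, 'cx': 281.7686, 'cy': 219.0471, 'dist_coeffs': [-0.1028, 0.0, 0.0, 0.0, 0.0], 'camera_from_world': [[0.8114, 0.5845, 0.0034, -0.3309], [0.4549, -0.6278, -0.6316, -0.2123], [-0.3669, 0.514, -0.7753, 1.4394], [0.0, 0.0, 0.0, 1.0]]}
side {'fx': 444.3892, 'fy': 444.3892, 'cx': 281.8074, 'cy': 208.1842, 'dist_coeffs': [-0.0515, 0.0, 0.0, 0.0, 0.0], 'camera_from_world': [[0.9971, -0.0754, -0.0129, -0.4426], [-0.0673, -0.7833, -0.618, -0.0033], [0.0365, 0.6171, -0.786, 1.1107], [0.0, 0.0, 0.0, 1.0]]}
wrist {'fx': 341.8663, 'fy': 341.8663, 'cx': 277.4308, 'cy': 204.0368, 'dist_coeffs': [0.0038, 0.0, 0.0, 0.0, 0.0], 'tool_from_camera': [[-0.0004, -0.9585, -0.2852, 0.0737], [1.0, -0.0007, 0.0007, -0.0008], [-0.0009, -0.2852, 0.9585, 0.0305], [0.0, 0.0, 0.0, 1.0]]}
```

View pics/scene0.png

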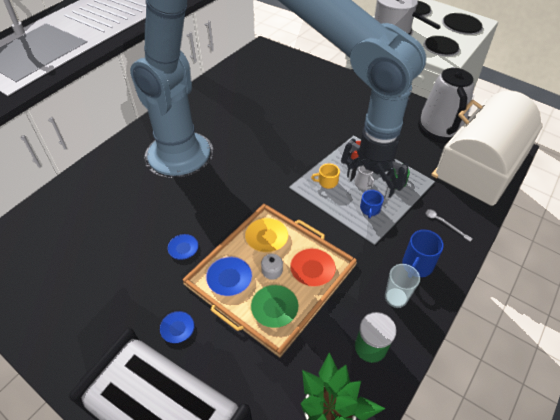

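View pics/side0.png

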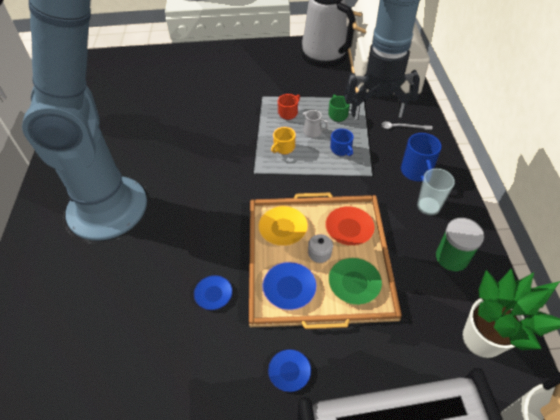

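View pics/wrist0.png

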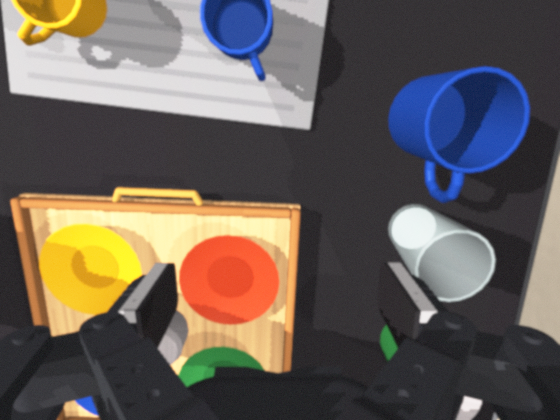

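Both outside views agree. In the side view, the cups on the mat are red (289,106), green (338,108), mustard (284,141) and blue (342,142), with the jug at (313,124). The saucers on the tray are yellow (283,225), red (350,225), blue (290,286) and green (355,281), with the sugar pot at (320,248).

What could be confused in the side view:
- **Blue saucer:** tray (290,286), or small dishes at (213,293) and (290,371). I take the tray one because it is the largest.
- **Blue cup:** (342,142), or the big mug at (421,157). I take the one on the mat.
- **Green cup and saucer:** the tin at (459,245) and the plant.
- **Yellow saucer:** no look-alike.

```bash
cat > h.py <<'E'
from station import *
import cv2, numpy as np
from scipy.optimize import minimize
from scipy.spatial.transform import Rotation as R
C=["terracotta","blue","mustard","green"]
def cam(n):
    c=camera_info(n); K=np.array([[c['fx'],0,c['cx']],[0,c['fy'],c['cy']],[0,0,1]]); d=np.array(c['dist_coeffs'])
    if 'camera_from_world' in c: T=np.array(c['camera_from_world'])
    else:
        s=state(); W=np.eye(4); W[:3,:3]=R.from_rotvec(s['tool_rot']).as_matrix(); W[:3,3]=s['eef_pos']
        T=np.linalg.inv(W@np.array(c['tool_from_camera']))
    return K,d,T
def proj(cm,P):
    K,d,T=cm; return cv2.projectPoints(np.asarray(P,float).reshape(-1,3),cv2.Rodrigues(T[:3,:3])[0],T[:3,3],K,d)[0].reshape(-1,2)
def onplane(cm,uv,z):
    K,d,T=cm; u=cv2.undistortPoints(np.array([[uv]],float),K,d).ravel()
    r=T[:3,:3].T@np.array([u[0],u[1],1]); o=-T[:3,:3].T@T[:3,3]; return (o+r*(z-o[2])/r[2])
a=np.linspace(0,2*np.pi,40)
def ring(r,z): return np.c_[r*np.cos(a),r*np.sin(a),0*a+z]
def fill(cm,groups):
    m=np.zeros((420,560),np.uint8)
    for g in groups: cv2.fillConvexPoly(m,cv2.convexHull((proj(cm,g)*16).astype(np.int32)),1,shift=4)
    return m.astype(bool)
def cupmask(cm,x,y,yaw,z0=.006):
    t=np.array([x,y,z0]); Rz=R.from_euler('z',yaw).as_matrix(); body=np.r_[ring(.022,0),ring(.03,.013),ring(.03,.055)]
    hp=np.array([[sx,b,h] for sx in(-.004,.004) for b,h in((.028,.012),(.045,.012),(.054,.02),(.054,.04),(.045,.048),(.028,.048))])
    return fill(cm,[body@Rz.T+t,hp@Rz.T+t])
def saumask(cm,x,y): 
    t=np.array([x,y,.008]); return fill(cm,[np.r_[ring(.058,.016),ring(.034,0)]+t])
def iou(m,n): return (m&n).sum()/max(1,(m|n).sum())
E
cat > m.py <<'E'
from h import *
cs={n:cam(n) for n in("side","scene")}
det={}
for n in cs:
    grab_frame(n)
    for c in C:
        for k in("cup_","saucer_"):
            if n=="scene" and k+c in("cup_terracotta","cup_green"): continue
            r=cut_out(n,k+c)
            det[n,k+c]=r
            print(n,k+c,[(round(e['conf'],2),np.round(e['position']).tolist(),int(e['region'].sum())) for e in r[:4]])
    for k,z in(("sugar_pot",.008),("milk_jug",.006)):
        r=place_of(n,k); print(n,k,[(round(e['conf'],2),np.round(e['position']).tolist(),np.round(onplane(cs[n],e['position'],z),3).tolist()) for e in r[:2]])
import pickle; pickle.dump(det,open('det.pkl','wb'))
E
python3 m.py
```

```text
side cup_terracotta [(0.91, [286.0, 104.0], 468)]
side saucer_terracotta [(0.66, [352.0, 227.0], 1531)]
side cup_blue [(0.71, [341.0, 144.0], 523)]
side saucer_blue [(0.96, [290.0, 370.0], 1419), (0.81, [214.0, 293.0], 939), (0.77, [287.0, 288.0], 1918)]
side cup_mustard [(0.88, [282.0, 139.0], 565)]
side saucer_mustard [(0.92, [281.0, 227.0], 1511)]
side cup_green [(0.58, [338.0, 108.0], 461), (0.43, [314.0, 125.0], 452), (0.39, [283.0, 143.0], 526), (0.24, [286.0, 105.0], 497)]
side saucer_green [(0.89, [355.0, 283.0], 1911)]
side sugar_pot [(0.97, [318.0, 258.0], [0.51, -0.198, 0.008])]
side milk_jug [(0.56, [314.0, 129.0], [0.552, 0.232, 0.006])]
scene saucer_terracotta [(0.88, [313.0, 264.0], 1300), (0.57, [397.0, 174.0], 24)]
scene cup_blue [(0.87, [372.0, 203.0], 501)]
scene saucer_blue [(0.97, [228.0, 275.0], 1388), (0.8, [176.0, 331.0], 839)]
scene cup_mustard [(0.93, [330.0, 175.0], 476)]
scene saucer_mustard [(0.89, [267.0, 234.0], 1111)]
scene saucer_green [(0.6, [274.0, 305.0], 1619)]
scene sugar_pot [(0.62, [273.0, 274.0], [0.519, -0.191, 0.008]), (0.31, [355.0, 162.0], [0.483, 0.29, 0.008])]
scene milk_jug [(0.71, [364.0, 183.0], [0.55, 0.227, 0.006])]
```

```bash
python3 - <<'E'
import cv2
i=cv2.imread('pics/side0.png')[75:335,190:420]; cv2.imwrite('pics/crop1.png',cv2.resize(i,None,fx=2.3,fy=2.3,interpolation=cv2.INTER_CUBIC))
E
```

```text
(no output)
```

View pics/crop1.png

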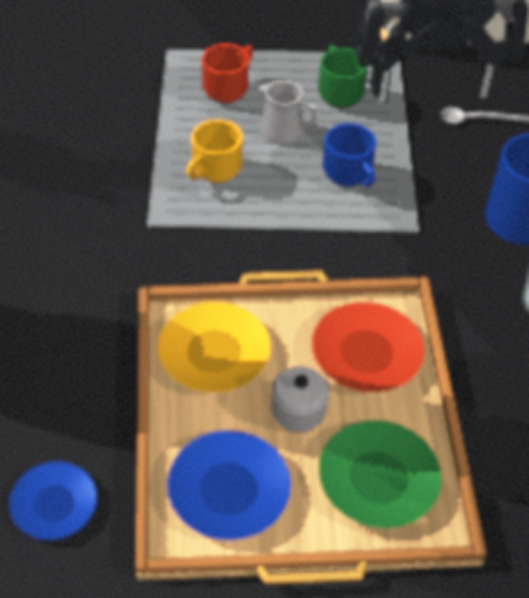

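The crop confirms the choice. The largest blue saucer is the tray one at side (290,286), and the small dish beside it is about 70% of its size. Handles show at crop positions: red upper right, green upper left, mustard lower left, blue lower right. Next I fit poses to the silhouettes.

```bash
cat > fit.py <<'E'
from h import *
import pickle
det=pickle.load(open('det.pkl','rb'))
cs={n:cam(n) for n in("side","scene")}
H={"terracotta":[(0,8),(172,180)],"blue":[(105,130)],"mustard":[(18,32)],"green":[(50,85)]}
def colmask(n,c,uv,tag='0'):
    hsv=cv2.cvtColor(cv2.imread(f'pics/{n}{tag}.png'),cv2.COLOR_BGR2HSV); m=np.zeros((420,560),np.uint8)
    for lo,hi in H[c]: m|=cv2.inRange(hsv,(lo,150,25),(hi,255,255))
    m=cv2.morphologyEx(m,cv2.MORPH_CLOSE,np.ones((3,3)))
    _,lab=cv2.connectedComponents(m); v=lab[int(uv[1])-9:int(uv[1])+10,int(uv[0])-9:int(uv[0])+10]; v=v[v>0]
    return lab==np.bincount(v).argmax() if len(v) else m>0
if __name__=="__main__":
  for k in("cup_","saucer_"):
    for c in C:
        for ns in(("side",),("scene",),("side","scene")):
            try:
                M={n:colmask(n,c,max([e for e in det[n,k+c] if not(k+c=="saucer_blue" and n=="side" and e['position'][0]!=det[n,k+c][2]['position'][0])],key=lambda e:e['conf'])['position']) for n in ns}
            except KeyError: continue
            n=ns[0]; ys,xs=np.where(M[n]); p0=onplane(cs[n],[xs.mean(),ys.mean()],.03 if k=="cup_" else .018)
            mk=cupmask if k=="cup_" else lambda cm,x,y,w:saumask(cm,x,y)
            f=lambda p:-sum(iou(mk(cs[n],p[0]/100,p[1]/100,p[2]),M[n]) for n in ns)/len(ns)
            best=min((minimize(f,[p0[0]*100,p0[1]*100,w],method='Nelder-Mead',options=dict(initial_simplex=np.array([[p0[0]*100,p0[1]*100,w],[p0[0]*100+1,p0[1]*100,w],[p0[0]*100,p0[1]*100+1,w],[p0[0]*100,p0[1]*100,w+.4]]))) for w in (np.arange(0,6.2,.52) if k=="cup_" else [0])),key=lambda r:r.fun)
            print(k+c,ns,np.round(best.x[:2]*10,1),'mm yaw',round(np.degrees(best.x[2])%360),'iou',round(-best.fun,3),[int(M[n].sum()) for n in ns])
E
python3 fit.py
```

```text
cup_terracotta ('side',) [485.6 303.8] mm yaw 353 iou 0.866 [447]
cup_blue ('side',) [615.9 136. ] mm yaw 346 iou 0.829 [502]
cup_blue ('scene',) [613.8 138.7] mm yaw 12 iou 0.84 [457]
cup_blue ('side', 'scene') [615.1 137.5] mm yaw 4 iou 0.825 [502, 457]
cup_mustard ('side',) [459.5 158.8] mm yaw 344 iou 0.863 [509]
cup_mustard ('scene',) [458.5 159.7] mm yaw 41 iou 0.818 [437]
cup_mustard ('side', 'scene') [459.4 158.7] mm yaw 10 iou 0.833 [509, 437]
cup_green ('side',) [632.8 286.1] mm yaw 343 iou 0.632 [325]
saucer_terracotta ('side',) [ 594.8 -120.3] mm yaw 358 iou 0.902 [1459]
saucer_terracotta ('scene',) [ 592.  -123.3] mm yaw 11 iou 0.91 [1312]
saucer_terracotta ('side', 'scene') [ 594.3 -122.1] mm yaw 0 iou 0.905 [1459, 1312]
saucer_blue ('side',) [ 439.8 -265.1] mm yaw 2 iou 0.866 [1848]
saucer_blue ('scene',) [ 434.1 -266.8] mm yaw 13 iou 0.875 [1306]
saucer_blue ('side', 'scene') [ 437.6 -267.4] mm yaw 16 iou 0.867 [1848, 1306]
saucer_mustard ('side',) [ 437.3 -109.8] mm yaw 11 iou 0.968 [1565]
saucer_mustard ('scene',) [ 435.8 -108.3] mm yaw 14 iou 0.883 [1085]
saucer_mustard ('side', 'scene') [ 437.2 -109.6] mm yaw 11 iou 0.922 [1565, 1085]
saucer_green ('side',) [ 582.3 -263.2] mm yaw 4 iou 0.79 [1643]
saucer_green ('scene',) [ 507.3 -230.8] mm yaw 15 iou 0.001 [1]
saucer_green ('side', 'scene') [ 582.3 -262.7] mm yaw 5 iou 0.395 [1643, 1]
```

Positions are plausible, but the handle angles don't match the picture. I'll look straight down with the wrist camera, which has better resolution.

```bash
echo '[1,0.036,-0.0145,0,0,0,0,1,0.036,-0.0145,0,0,0,0,1,0.036,-0.0145,0,0,0,0,1,0.036,-0.0145,0,0,0,0,1,0.036,-0.0145,0,0,0,0,1,0.036,-0.0145,0,0,0,0,1,0.036,-0.0145,0,0,0,0,1,0,0,0,0,0,0]' > path.dat && python3 -m inch path.dat; python3 - <<'E'
from h import *
from fit import H
import pickle
cm=cam("wrist"); im=grab_frame("wrist"); cv2.imwrite('pics/wrist1.png',im[:,:,::-1]); pickle.dump(cm,open('wrist1.pkl','wb'))
P0={"terracotta":(.4856,.3038),"blue":(.615,.1375),"mustard":(.4594,.1587),"green":(.633,.286)}
for c in C:
    r=cut_out("wrist","cup_"+c); q=place_of("wrist","cup_"+c)
    print(c,proj(cm,[*P0[c],.006]).round(),[(round(e['conf'],2),np.round(e['position']).tolist(),int(e['region'].sum())) for e in r[:3]],[(round(e['conf'],2),np.round(e['position']).tolist(),(1000*onplane(cm,e['position'],.006)).round().tolist()) for e in q[:2]])
q=place_of("wrist","milk_jug"); print([(round(e['conf'],2),np.round(e['position']).tolist(),(1000*onplane(cm,e['position'],.006)).round().tolist()) for e in q[:2]])
E
```

```text
t: 1.82
eef_pos: [0.5432, 0.2632, 0.4051]
tool_rot: [-2.198, -2.234, -0.006]
wrist_force: [-0.8, 2.2, -0.5]
finger_gap: 1.003
grasp_force: 0.0
terracotta [[225. 137.]] [(0.71, [215.0, 139.0], 3879)] [(0.82, [223.0, 137.0], [483.0, 304.0, 6.0])]
blue [[337. 279.]] [(0.95, [341.0, 295.0], 3326)] [(0.58, [334.0, 277.0], [612.0, 140.0, 6.0])]
mustard [[206. 261.]] [(0.75, [204.0, 271.0], 3029)] [(0.89, [209.0, 258.0], [463.0, 163.0, 6.0])]
green [[362. 156.]] [(0.93, [368.0, 165.0], 3892)] [(0.85, [358.0, 160.0], [629.0, 281.0, 6.0])]
[(0.73, [278.0, 208.0], [543.0, 226.0, 6.0])]
```

View pics/wrist1.png

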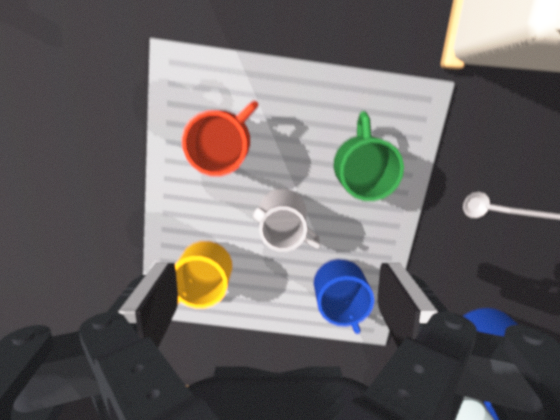

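Wrist view: the rims are clear.

| Cup | Rim centre (px) | Handle tip (px) |
|---|---|---|
| Red | (216,142) | (255,104) |
| Green | (368,167) | (363,116) |
| Mustard | (201,279) | hidden at the lower left |
| Blue | (345,298) | (357,330) |

The jug is at (283,225), with its spout to the left and handle to the right. Next I turn these into poses.

```bash
python3 - <<'E'
from h import *
import pickle
cm=pickle.load(open('wrist1.pkl','rb')); cs={n:cam(n) for n in("side","scene")}
D={"terracotta":((216,142),(255,104)),"green":((368,167),(363,116)),"blue":((345,298),(357,330)),"mustard":((201,279),None)}
for c,(rim,h) in D.items():
    p=onplane(cm,rim,.061)
    print(c,'rim centre',(1000*p[:2]).round(1), 'rim px radius pred',(np.ptp(proj(cm,ring(.03,.055)+[p[0],p[1],.006])[:,0])/2).round(1),end=' ')
    if h:
        for z in(.036,.046):
            q=onplane(cm,h,z)-p; print('handle',np.degrees(np.arctan2(q[1],q[0])).round(), (1000*np.hypot(*q[:2])).round(),end=' ')
    print([ (n,proj(cs[n],[p[0],p[1],.061]).round(1).tolist(),proj(cs[n],[p[0],p[1],.006]).round(1).tolist()) for n in cs])
p=onplane(cm,(201,279),.061)
for n,uv in(("side",(273.5,149)),("scene",(313,179)),("side",(274,150))):
    for z in(.025,.036): q=onplane(cs[n],uv,z)-p; print(n,z,'mustard handle',np.degrees(np.arctan2(q[1],q[0])).round(),(1000*np.hypot(*q[:2])).round())
for uv,n in(((283,225),'jug rim'),((258,212),'spout'),((316,244),'jug handle')): print(n,(1000*onplane(cm,uv,.062)).round())
vis=cv2.imread('pics/wrist1.png')
E
```

```text
terracotta rim centre [485.2 304.1] rim px radius pred 33.1 handle 45.0 48.0 handle 44.0 48.0 [('side', [[287.9, 99.3]], [[288.0, 114.3]]), ('scene', [[360.7, 146.6]], [[358.3, 159.8]])]
green rim centre [625.3 283.4] rim px radius pred 32.5 handle 93.0 45.0 handle 96.0 46.0 [('side', [[337.6, 101.1]], [[336.0, 116.1]]), ('scene', [[399.0, 169.6]], [[395.4, 182.7]])]
blue rim centre [613.6 145.9] rim px radius pred 28.9 handle -68.0 61.0 handle -68.0 53.0 [('side', [[341.2, 134.0]], [[339.4, 149.0]]), ('scene', [[373.2, 196.1]], [[370.2, 209.0]])]
mustard rim centre [465.1 165.4] rim px radius pred 29.4 [('side', [[284.8, 132.4]], [[284.9, 147.4]]), ('scene', [[331.2, 169.7]], [[329.6, 182.8]])]
side 0.025 mustard handle -145.0 40.0
side 0.036 mustard handle -134.0 48.0
scene 0.025 mustard handle -141.0 51.0
scene 0.036 mustard handle -130.0 54.0
side 0.025 mustard handle -139.0 42.0
side 0.036 mustard handle -130.0 50.0
jug rim [548. 226.  62.]
spout [523. 238.  62.]
jug handle [581. 206.  62.]
```

```bash
echo '[1,-0.035,-0.003,0,0,0,0,1,-0.035,-0.003,0,0,0,0,1,-0.035,-0.003,0,0,0,0,1,-0.035,-0.003,0,0,0,0,1,-0.035,-0.003,0,0,0,0,1,-0.035,-0.003,0,0,0,0,1,-0.035,-0.003,0,0,0,0,1,-0.035,-0.003,0,0,0,0]' > path.dat && python3 -m inch path.dat; echo '[1,-0.035,-0.003,0,0,0,0,1,-0.035,-0.003,0,0,0,0,1,-0.035,-0.003,0,0,0,0,1,-0.035,-0.003,0,0,0,0,1,0,0,0,0,0,0,1,0,0,0,0,0,0]' > path.dat && python3 -m inch path.dat; python3 - <<'E'
from h import *
import pickle
cm=cam("wrist"); im=grab_frame("wrist"); cv2.imwrite('pics/wrist2.png',im[:,:,::-1]); pickle.dump(cm,open('wrist2.pkl','wb'))
for c in C+["sugar_pot"]:
    k=c if c=="sugar_pot" else "saucer_"+c
    q=place_of("wrist",k); print(c,[(round(e['conf'],2),np.round(e['position']).tolist(),(1000*onplane(cm,e['position'],.008)).round().tolist()) for e in q[:3]])
E
```

```text
t: 2.98
eef_pos: [0.524, -0.0302, 0.405]
tool_rot: [2.222, 2.22, 0.001]
wrist_force: [-0.4, 0.1, -0.3]
finger_gap: 1.0
grasp_force: 0.0
t: 3.48
eef_pos: [0.5115, -0.1718, 0.4049]
tool_rot: [2.229, 2.212, -0.001]
wrist_force: [0.3, 1.0, 0.0]
finger_gap: 1.0
grasp_force: 0.0
terracotta [(0.95, [355.0, 126.0], [593.0, -123.0, 8.0])]
blue [(0.6, [80.0, 249.0], [281.0, -261.0, 8.0]), (0.59, [215.0, 256.0], [437.0, -270.0, 8.0]), (0.58, [212.0, 371.0], [423.0, -434.0, 8.0])]
mustard [(0.73, [202.0, 114.0], [434.0, -109.0, 8.0])]
green [(0.92, [339.0, 252.0], [582.0, -266.0, 8.0])]
sugar_pot [(0.85, [279.0, 186.0], [513.0, -187.0, 8.0])]
```

View pics/wrist2.png

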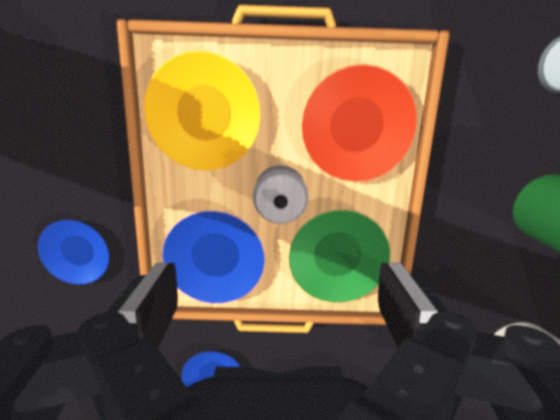

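Tray from above: yellow rim centre (203,111) and red (359,122). Blue is at (214,256) and green at (339,255). The sugar pot knob is at (281,201). The network positions agree. Now I refine with rim ellipses.

```bash
python3 - <<'E'
from h import *
from fit import H
import pickle
cm=pickle.load(open('wrist2.pkl','rb')); hsv=cv2.cvtColor(cv2.imread('pics/wrist2.png'),cv2.COLOR_BGR2HSV)
P={"terracotta":(359,122),"blue":(214,256),"mustard":(203,111),"green":(339,255)}
for c,uv in P.items():
    m=np.zeros((420,560),np.uint8)
    for lo,hi in H[c]: m|=cv2.inRange(hsv,(lo,170,20),(hi,255,255))
    m=cv2.morphologyEx(m,cv2.MORPH_OPEN,np.ones((7,7))); _,lab=cv2.connectedComponents(m); m=(lab==lab[uv[1],uv[0]+15]).astype(np.uint8)
    k=max(cv2.findContours(m,0,cv2.CHAIN_APPROX_NONE)[0],key=len); e=cv2.fitEllipse(cv2.convexHull(k))
    p=onplane(cm,e[0],.024); pr=cv2.fitEllipse(proj(cm,ring(.058,.024)+[p[0],p[1],0]).astype(np.float32))
    print(c,np.round(e[0],1),np.round(e[1],1),'pred',np.round(pr[0],1),np.round(pr[1],1),(1000*p).round(1))
E
```

```text
terracotta [359.  122.7] [110.5 118.3] pred [359.2 119.7] [113.7 122.4] [ 592.9 -118.6   24. ]
blue [213.2 256.8] [87.7 99.4] pred [213.  254.8] [ 94.1 104.5] [ 438.3 -263.8   24. ]
mustard [201.5 110.5] [112.9 120.9] pred [201.3 107.5] [115.5 124.3] [ 436.6 -105.6   24. ]Traceback (most recent call last):
  File "<stdin>", line 10, in <module>
cv2.error: OpenCV(4.12.0) /io/opencv/modules/imgproc/src/shapedescr.cpp:361: error: (-201:Incorrect size of input array) There should be at least 5 points to fit the ellipse in function 'fitEllipseNoDirect'
```

Careful with the scale: turns go in shares of pi rad. That gives: 0.117 rad / 3.1416 = 0.0372.

```bash
cat > go.py <<'E'
# usage: go.py x y z(TCP, mm) phi(deg of closing axis in world): remaining delta in tool axes, and turn (applied after)
from h import *
import sys
x,y,z,phi=map(float,sys.argv[1:]); s=state(); Rt=R.from_rotvec(s['tool_rot']).as_matrix()
d=Rt.T@(np.array([x,y,z])/1000-s['eef_pos']); p=np.radians(phi)
Rg=np.c_[[-np.sin(p),np.cos(p),0],[np.cos(p),np.sin(p),0],[0,0,-1]]
Rg=min((Rg,Rg@np.diag([-1,-1,1])),key=lambda G:np.linalg.norm(R.from_matrix(Rt.T@G).as_rotvec()))
print('d',d.round(4),'rot',R.from_matrix(Rt.T@Rg).as_rotvec().round(3),'q',s['qpos'].round(2) if hasattr(s['qpos'],'round') else s['qpos'],'t',s['t'])
E
cat > rim.py <<'E'
# usage: rim.py colour tag u v : wrist picture, rim centre of the cup below
from h import *
from fit import H
import sys
c,tag=sys.argv[1:3]; cm=cam("wrist"); im=grab_frame("wrist"); cv2.imwrite(f'pics/{tag}.png',im[:,:,::-1]); hsv=cv2.cvtColor(im,cv2.COLOR_RGB2HSV)
r=cut_out("wrist","cup_"+c); q=place_of("wrist","cup_"+c)
print([(round(e['conf'],2),np.round(e['position']).tolist(),int(e['region'].sum())) for e in r[:2]],[(round(e['conf'],2),(1000*onplane(cm,e['position'],.006)).round().tolist()) for e in q[:2]])
m=np.zeros((420,560),np.uint8)
for lo,hi in H[c]: m|=cv2.inRange(hsv,(lo,150,20),(hi,255,255))
m=cv2.morphologyEx(m,cv2.MORPH_CLOSE,np.ones((5,5))); _,lab=cv2.connectedComponents(m)
g=r[0]['region']&(lab>0); m=lab==np.bincount(lab[g]).argmax()
x0,y0,_=onplane(cm,r[0]['position'],.04)*100
f=lambda p:-iou(cupmask(cm,p[0]/100,p[1]/100,p[2]),m)
b=min((minimize(f,[x0,y0,w],method='Nelder-Mead',options=dict(initial_simplex=np.array([[x0,y0,w],[x0+1,y0,w],[x0,y0+1,w],[x0,y0,w+.4]]))) for w in np.arange(0,6.2,.5)),key=lambda r:r.fun)
print('fit',(b.x[:2]*10).round(1),'handle dir',(np.degrees(b.x[2])+90)%360,'iou',-b.fun,'px',m.sum())
v=im[:,:,::-1].copy(); k=cv2.findContours(cupmask(cm,b.x[0]/100,b.x[1]/100,b.x[2]).astype(np.uint8),0,cv2.CHAIN_APPROX_NONE)[0]; cv2.drawContours(v,k,-1,(255,0,255),1); cv2.imwrite(f'pics/{tag}_o.png',v)
E
echo '[1,0.0372,-0.0053,0.0139,0,0,0,1,0.0372,-0.0053,0.0139,0,0,0,1,0.0372,-0.0053,0.0139,0,0,0,1,0.0372,-0.0053,0.0139,0,0,0,1,0.0372,-0.0053,0.0139,0,0,0,1,0.0372,-0.0053,0.0139,0,0,0,1,0.0372,-0.0053,0.0139,0,0,0,1,0.0372,-0.0053,0.0139,0,0,0]' > path.dat && python3 -m inch path.dat
echo '[1,0.0372,-0.0053,0.0139,0,0,0,1,0,0,0,0,0,0.0372,1,0,0,0,0,0,0.0372,1,0,0,0,0,0,0.0372,1,0,0,0,0,0,0.0372,1,0,0,0,0,0,0.0372,1,0,0,0,0,0,0.0372,1,0,0,0,0,0,0.0372]' > path.dat && python3 -m inch path.dat
echo '[1,0,0,0,0,0,0]' > path.dat && python3 -m inch path.dat; python3 rim.py mustard wm1; python3 go.py 464 163 201 -47
```

```text
t: 4.45
eef_pos: [0.4692, 0.1324, 0.2932]
tool_rot: [2.219, 2.224, 0.002]
wrist_force: [1.0, 0.5, 0.4]
finger_gap: 1.0
grasp_force: 0.0
t: 5.12
eef_pos: [0.4644, 0.168, 0.2797]
tool_rot: [-2.924, -1.148, -0.0]
wrist_force: [0.9, -0.0, 0.6]
finger_gap: 1.0
grasp_force: 0.0
t: 5.2
eef_pos: [0.4644, 0.1679, 0.2797]
tool_rot: [-2.922, -1.154, -0.0]
wrist_force: [0.4, -0.8, 0.2]
finger_gap: 1.0
grasp_force: 0.0
[(0.69, [287.0, 235.0], 8640)] [(0.76, [462.0, 164.0, 6.0])]
fit [461. 161.] handle dir 225.33830263780527 iou 0.9322829366409655 px 8343
d [-0.0035  0.0029  0.0786] rot [-0.    -0.     0.005] q [-0.47  0.25  0.05  2.07 -0.02  0.82 -1.23] t 5.35
```

View pics/wm1_o.png

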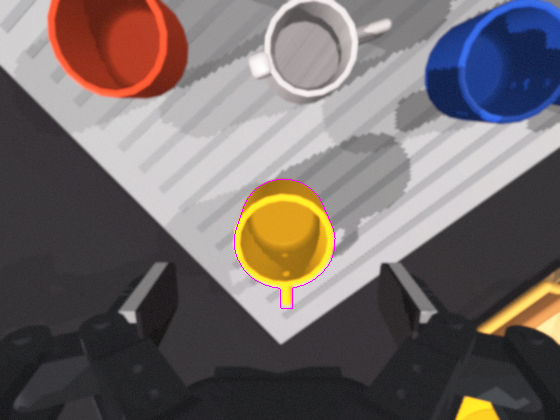

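The fit outline lies on the rim and handle. Rim is at pixel (285,240) with the handle straight toward the gripper, so the pinch across is right. Going down.

```bash
echo '[1,-0.007,0.0023,0,0,0,0,1,0,0,0.0202,0,0,0,1,0,0,0.0202,0,0,0,1,0,0,0.0202,0,0,0,1,0,0,0.0202,0,0,0,1,0,0,0,0,0,0]' > path.dat && python3 -m inch path.dat 30; python3 go.py 461 161 199 -45
```

```text
t: 5.85
eef_pos: [0.4589, 0.159, 0.1955]
tool_rot: [2.921, 1.155, -0.013]
wrist_force: [-1.1, 0.0, -0.6]
finger_gap: 1.002
grasp_force: 0.0
d [ 0.0028  0.     -0.0035] rot [-0.003  0.008 -0.033] q [-0.46  0.39  0.05  2.12 -0.03  0.64 -1.21] t 5.85
```

Scaled: -0.033 rad / 3.1416 = -0.0105.

```bash
echo '[1,0.0028,0,-0.0035,-0.001,0.0025,-0.0105,0,0,0,0,0,0,0,0,0,0,0,0,0,0,0,0,0,0,0,0,0,0,0,0,0,0,0,0,0,0,0,0,0,0,0,0,0,0,0,0,0,0,0,0,0,0,0,0,0]' > path.dat && python3 -m inch path.dat 30; python3 go.py 461 161 199 -45
```

```text
t: 6.52
eef_pos: [0.4639, 0.1624, 0.2034]
tool_rot: [-2.903, -1.201, -0.016]
wrist_force: [-0.6, -0.8, 6.4]
finger_gap: 0.678
grasp_force: 33.2
d [-0.0031 -0.0011  0.0044] rot [ 0.004 -0.01  -0.001] q [-0.46  0.38  0.04  2.11 -0.02  0.64 -1.19] t 6.5167
```

Scaled: -0.01 rad / 3.1416 = -0.0032.

```bash
echo '[0,0,0,-0.01,0.0013,-0.0032,0,0,0,0,-0.02,0,0,0,0,0,0,-0.03,0,0,0,0,0,0,-0.03,0,0,0,0,0,0,0,0,0,0,0,0,0,0,0,0,0]' > path.dat && python3 -m inch path.dat; sed -i 's/^c,tag=sys.argv\[1:3\];/c,tag=sys.argv[1:3]; z0=.006 if len(sys.argv)<4 else state()["eef_pos"][2]-float(sys.argv[3])\/1000;/; s/b\.x\[2\])/b.x[2],z0)/; s/p\[2\]),m)/p[2],z0),m)/; s/,b\.x\[2\],z0)+90/,b.x[2])+90/; s/degrees(b.x\[2\],z0)/degrees(b.x[2])/; s/onplane(cm,r\[0\]\[.position.\],.04)/onplane(cm,r[0]["position"],z0+.034)/' rim.py; python3 rim.py mustard wm2 195; python3 go.py 437 -109 290 -45
```

```text
t: 7.02
eef_pos: [0.464, 0.1626, 0.294]
tool_rot: [-2.903, -1.201, -0.003]
wrist_force: [0.4, 0.1, -1.9]
finger_gap: 0.677
grasp_force: 32.8
[(0.57, [277.0, 294.0], 20115)] [(0.8, [429.0, 132.0, 6.0])]
fit [460.9 160.9] handle dir 222.9563154223238 iou 0.8980602006688964 px 20139
d [-0.2093  0.1738  0.0015] rot [-0.002  0.005 -0.   ] q [-0.46  0.23  0.05  2.07 -0.01  0.85 -1.19] t 7.1667
```

View pics/wm2_o.png

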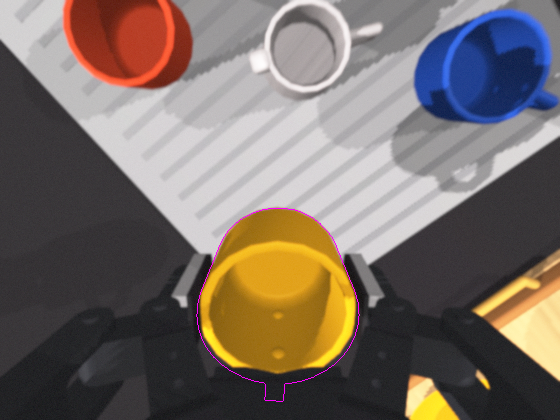

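The cup is held level, rim about (279,308) px, with the offset to the tool known (−3 mm along tool x). Carrying it over the yellow saucer.

```bash
echo '[0,-0.015,0.0125,0,0,0,0,0,-0.03,0.0255,0,0,0,0,0,-0.03,0.0255,0,0,0,0,0,-0.03,0.0255,0,0,0,0,0,-0.03,0.0255,0,0,0,0,0,-0.03,0.0255,0,0,0,0,0,-0.03,0.0255,0,0,0,0,0,-0.01,0.006,0,0,0,0]' > path.dat && python3 -m inch path.dat; echo '[0,0,0,0,0,0,0]' > path.dat && python3 -m inch path.dat; python3 go.py 440 -107.5 216 -45
```

```text
t: 7.83
eef_pos: [0.4375, -0.1103, 0.2911]
tool_rot: [2.907, 1.188, -0.01]
wrist_force: [-0.1, -0.3, -0.8]
finger_gap: 0.678
grasp_force: 32.7
t: 7.92
eef_pos: [0.4374, -0.1084, 0.2909]
tool_rot: [-2.908, -1.188, 0.011]
wrist_force: [0.2, 0.0, -1.1]
finger_gap: 0.679
grasp_force: 32.7
d [0.003  0.0014 0.0749] rot [-0.003  0.006 -0.01 ] q [-0.09  0.16  0.26  2.17 -0.05  0.83 -0.6 ] t 7.9167
```

Scaled: -0.01 rad / 3.1416 = -0.0032.

```bash
echo '[0,0.003,0.0014,0.01,-0.001,0.0019,-0.0032,0,0,0,0.02,0,0,0,0,0,0,0.02,0,0,0,0,0,0,0.018,0,0,0,0,0,0,0,0,0,0,0,0,0,0,0,0,0]' > path.dat && python3 -m inch path.dat; python3 go.py 440 -107.5 211.5 -45;  python3 rim.py mustard wm3 197
```

```text
t: 8.42
eef_pos: [0.4418, -0.1015, 0.2228]
tool_rot: [-2.894, -1.217, 0.0]
wrist_force: [0.0, -0.1, -1.6]
finger_gap: 0.679
grasp_force: 32.9
d [-0.0056  0.003   0.0113] rot [-0.002 -0.001  0.011] q [-0.07  0.29  0.23  2.2  -0.11  0.66 -0.54] t 8.4167
[(0.7, [277.0, 294.0], 20056)] [(0.55, [434.0, -109.0, 6.0])]
fit [440.2 -99.7] handle dir 356.7669032520963 iou 0.706119067345248 px 33268
```

Scaled: 0.011 rad / 3.1416 = 0.0035.

```bash
echo '[0,-0.0056,0.003,0,-0.0006,0,0.0035,0,0,0,0.006,0,0,0,0,0,0,0,0,0,0,0,0,0,0,0,0,0]' > path.dat && python3 -m inch path.dat; python3 go.py 440 -107.5 211.5 -45
```

```text
t: 8.9
eef_pos: [0.4409, -0.109, 0.2185]
tool_rot: [2.902, 1.198, 0.008]
wrist_force: [0.0, 0.5, -1.2]
finger_gap: 0.682
grasp_force: 32.9
d [ 0.0004 -0.0017  0.007 ] rot [ 0.004 -0.004 -0.002] q [-0.06  0.3   0.23  2.2  -0.12  0.65 -0.53] t 8.9
```

Now the last millimetres, watching the force.

Scaled: -0.004 rad / 3.1416 = -0.0013.

```bash
echo '[0,0,-0.0015,0.004,0.0013,-0.0013,0,0,0,0,0.002,0,0,0,0,0,0,0,0,0,0,0,0,0,0,0,0,0]' > path.dat && python3 -m inch path.dat; python3 go.py 440 -107.5 211.5 -45
```

```text
t: 9.23
eef_pos: [0.44, -0.1076, 0.2122]
tool_rot: [-2.903, -1.2, 0.001]
wrist_force: [0.4, 0.6, -1.6]
finger_gap: 0.678
grasp_force: 32.9
d [ 0.0001 -0.0001  0.0007] rot [-0.     0.    -0.001] q [-0.06  0.31  0.23  2.2  -0.12  0.64 -0.53] t 9.2333
```

```bash
for i in 1; do echo '[0,0,0,0.002,0,0,0,0,0,0,0,0,0,0]' > path.dat && python3 -m inch path.dat; echo '[0,0,0,0.0015,0,0,0,0,0,0,0,0,0,0]' > path.dat && python3 -m inch path.dat; done; python3 go.py 440 -107.5 211.5 -45
```

```text
t: 9.4
eef_pos: [0.4404, -0.1079, 0.2115]
tool_rot: [-2.903, -1.199, 0.001]
wrist_force: [-3.4, 0.3, 7.8]
finger_gap: 0.681
grasp_force: 34.0
t: 9.57
eef_pos: [0.4406, -0.1081, 0.2114]
tool_rot: [-2.902, -1.199, 0.001]
wrist_force: [-7.1, 1.4, 21.1]
finger_gap: 0.681
grasp_force: 35.5
d [ 0.     -0.0008 -0.0001] rot [-0.002  0.    -0.002] q [-0.06  0.31  0.23  2.2  -0.12  0.64 -0.53] t 9.5667
```

```bash
echo '[0,0,0,-0.003,0,0,0,0,0,0,0,0,0,0,0.88,0,0,0,0,0,0,0.88,0,0,0,0,0,0,0.88,0,0,0,0,0,0,0.88,0,0,0,0,0,0]' > path.dat && python3 -m inch path.dat; echo '[0.88,0,0,-0.01,0,0,0,0.88,0,0,-0.03,0,0,0,0.88,0,0,-0.03,0,0,0,0.88,0,0,-0.02,0,0,0,1,0,0,0,0,0,0]' > path.dat && python3 -m inch path.dat; cat > chk.py <<'E'
from fit import *
import sys
c,x,y=sys.argv[1],*map(float,sys.argv[2:4]); 
for n in("side","scene","wrist"):
    cm=cam(n); im=grab_frame(n); cv2.imwrite(f'pics/c_{c}_{n}.png',im[:,:,::-1])
    q=place_of(n,"cup_"+c); s=place_of(n,"saucer_"+c)
    print(n,'cup',[(round(e['conf'],2),(1000*onplane(cm,e['position'],.014)).round(1).tolist()) for e in q[:2]],'saucer',[(round(e['conf'],2),(1000*onplane(cm,e['position'],.008)).round(1).tolist()) for e in s[:3]],'expect px',proj(cm,[x/1000,y/1000,.069]).round().tolist())
E
python3 chk.py mustard 437 -109.3; python3 go.py 614 143 270 22
```

```text
t: 10.07
eef_pos: [0.4401, -0.1077, 0.2117]
tool_rot: [-2.903, -1.2, 0.001]
wrist_force: [0.2, -0.3, 0.1]
finger_gap: 0.876
grasp_force: 0.0
t: 10.48
eef_pos: [0.4424, -0.1084, 0.307]
tool_rot: [2.899, 1.198, 0.014]
wrist_force: [0.4, 0.4, 0.9]
finger_gap: 0.99
grasp_force: 0.0
side cup [] saucer [(0.91, [440.8, -117.1, 8.0]), (0.53, [510.0, -194.0, 8.0])] expect px [[282.0, 213.0]]
scene cup [(0.6, [430.2, -108.0, 14.0]), (0.32, [596.4, -123.1, 14.0])] saucer [(0.58, [430.9, -106.1, 8.0])] expect px [[266.0, 224.0]]
wrist cup [(0.8, [438.2, -109.2, 14.0])] saucer [] expect px [[280.0, 228.0]]
d [ 0.3005 -0.0544  0.0306] rot [-2.000e-03  1.000e-03 -1.171e+00] q [-0.09  0.14  0.26  2.16 -0.05  0.85 -0.59] t 10.9333
```

View pics/c_mustard_wrist.png

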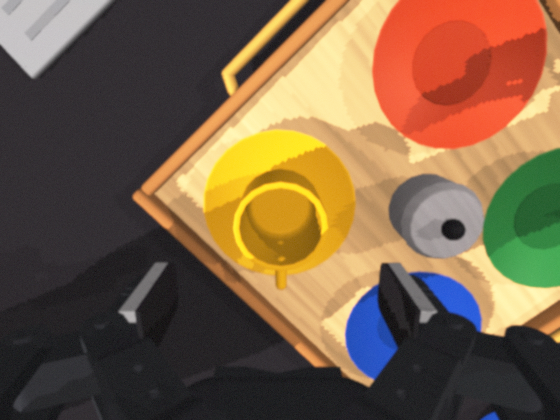

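Mustard cup stands inside the saucer floor, rim (280,224) px against (280,228) expected, about 3 mm off centre. Next is blue.

Careful with the scale: turns go in shares of pi rad. That gives: -0.117 rad / 3.1416 = -0.0372.

```bash
echo '[1,0.036,-0.0065,0.003,0,0,0,1,0.036,-0.0065,0.003,0,0,0,1,0.036,-0.0065,0.003,0,0,0,1,0.036,-0.0065,0.003,0,0,0,1,0.036,-0.0065,0.003,0,0,0,1,0.036,-0.0065,0.003,0,0,0,1,0.036,-0.0065,0.003,0,0,0,1,0.036,-0.0065,0.003,0,0,0]' > path.dat && python3 -m inch path.dat; echo '[1,0,0,0,0,0,-0.0372,1,0,0,0,0,0,-0.0372,1,0,0,0,0,0,-0.0372,1,0,0,0,0,0,-0.0372,1,0,0,0,0,0,-0.0372,1,0,0,0,0,0,-0.0372,1,0,0,0,0,0,-0.0372,1,0,0,0,0,0,-0.0372]' > path.dat && python3 -m inch path.dat;echo '[1,0,0,0,0,0,-0.0372,1,0,0,0,0,0,-0.0372,1,0,0,0,0,0,0]' > path.dat && python3 -m inch path.dat; python3 rim.py blue wb1; python3 go.py 614 143 270 22
```

```text
t: 11.6
eef_pos: [0.6079, 0.134, 0.2768]
tool_rot: [-2.903, -1.2, 0.003]
wrist_force: [-0.1, 0.0, 0.5]
finger_gap: 1.001
grasp_force: 0.0
t: 12.27
eef_pos: [0.6071, 0.1322, 0.2769]
tool_rot: [-2.043, -2.386, 0.002]
wrist_force: [-0.3, 0.2, -0.4]
finger_gap: 0.999
grasp_force: 0.0
t: 12.52
eef_pos: [0.6072, 0.1321, 0.277]
tool_rot: [-1.755, -2.604, 0.002]
wrist_force: [-0.1, 0.6, 0.3]
finger_gap: 1.0
grasp_force: 0.0
[] [(0.96, [614.0, 141.0, 6.0])]
d [0.0075 0.0103 0.0074] rot [-0.001 -0.    -0.004] q [-0.19  0.47 -0.11  1.76  0.06  0.91  0.05] t 12.6667Traceback (most recent call last):
  File "rim.py", line 11, in <module>
    g=r[0]['region']&(lab>0); m=lab==np.bincount(lab[g]).argmax()
      ~^^^
IndexError: list index out of range
```

```bash
python3 - <<'E'
s=open('rim.py').read()
s=s.replace("m=np.zeros((420,560),np.uint8)\nfor","if not r:\n    d=np.zeros((420,560),np.uint8); cv2.circle(d,tuple(int(v) for v in q[0]['position']),14,1,-1); r=[dict(position=q[0]['position'],region=d>0)]\nm=np.zeros((420,560),np.uint8)\nfor")
open('rim.py','w').write(s)
E
python3 rim.py blue wb2; python3 go.py 614 143 199 22
```

```text
[(0.89, [294.0, 222.0], 9000)] [(0.68, [613.0, 142.0, 6.0])]
fit [614.2 141.6] handle dir 293.4153691021711 iou 0.9186495176848875 px 8571
d [0.0073 0.0102 0.0788] rot [-0.     0.    -0.002] q [-0.19  0.47 -0.11  1.76  0.06  0.91  0.05] t 12.8167
```

```bash
ls pics | tail -3
```

```text
wrist0.png
wrist1.png
wrist2.png
```

View pics/wb2_o.png

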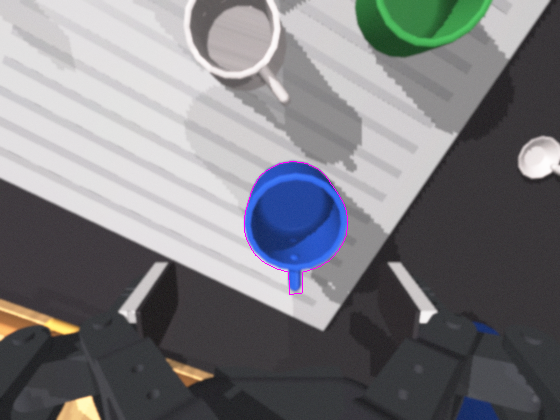

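The outline fits the blue cup: rim (297,222) px, handle pointing at the gripper. Going in at (614, 141.6).

```bash
echo '[1,0.006,0.0105,0,0,0,0,1,0,0,0.018,0,0,0,1,0,0,0.018,0,0,0,1,0,0,0.018,0,0,0,1,0,0,0.013,0,0,0,1,0,0,0,0,0,0,1,0,0,0,0,0,0]' > path.dat && python3 -m inch path.dat; python3 go.py 614.2 141.6 199 23
```

```text
t: 13.4
eef_pos: [0.6147, 0.1423, 0.2102]
tool_rot: [-1.757, -2.603, 0.002]
wrist_force: [0.9, 0.2, -0.2]
finger_gap: 1.0
grasp_force: 0.0
d [-0.0005 -0.0007  0.0112] rot [-0.002 -0.    -0.018] q [-0.21  0.58 -0.11  1.76  0.08  0.81  0.03] t 13.4
```

```bash
echo '[1,0,-0.0007,0.0095,0,0,0,1,0,0,0,0,0,0,0,0,0,0,0,0,0,0,0,0,0,0,0,0,0,0,0,0,0,0,0,0,0,0,0,0,0,0,0,0,0,0,0,0,0,0,0,0,0,0,0,0]' > path.dat && python3 -m inch path.dat 30;python3 go.py 614.2 141.6 199 23
```

```text
t: 14.07
eef_pos: [0.6147, 0.1417, 0.2024]
tool_rot: [1.758, 2.603, 0.002]
wrist_force: [0.2, -0.9, 3.6]
finger_gap: 0.675
grasp_force: 33.9
d [ 0.     -0.0005  0.0034] rot [ 0.002  0.    -0.018] q [-0.21  0.59 -0.11  1.77  0.08  0.79  0.03] t 14.0667
```

```bash
echo '[0,0,0,-0.01,0,0,0,0,0,0,-0.025,0,0,0,0,0,0,-0.03,0,0,0,0,0,0,-0.025,0,0,0,0,0,0,0,0,0,0]' > path.dat && python3 -m inch path.dat; python3 go.py 438 -266.5 290 23
```

```text
t: 14.48
eef_pos: [0.6166, 0.1423, 0.2981]
tool_rot: [1.754, 2.597, 0.013]
wrist_force: [0.1, 0.1, -0.6]
finger_gap: 0.676
grasp_force: 33.6
d [-0.3125 -0.3185  0.005 ] rot [ 0.011  0.002 -0.019] q [-0.2   0.46 -0.11  1.73  0.06  0.95  0.04] t 14.4833
```

```bash
echo '[0,-0.013,-0.013,0,0,0,0,0,-0.025,-0.0255,0,0,0,0,0,-0.026,-0.0265,0,0,0,0,0,-0.026,-0.0265,0,0,0,0,0,-0.026,-0.0265,0,0,0,0,0,-0.026,-0.0265,0,0,0,0,0,-0.026,-0.0265,0,0,0,0,0,-0.026,-0.0265,0,0,0,0]' > path.dat && python3 -m inch path.dat;  echo '[0,-0.026,-0.0265,0,0,0,0,0,-0.026,-0.0265,0,0,0,0,0,-0.026,-0.0265,0,0,0,0,0,-0.02,-0.02,0,0,0,0,0,-0.01,-0.01,0,0,0,0,0,0,0,0,0,0,0,0,0,0,0,0,0,0]' > path.dat && python3 -m inch path.dat; python3 go.py 438 -266.5 215.5 23
```

```text
t: 15.15
eef_pos: [0.5018, -0.1135, 0.2909]
tool_rot: [-1.757, -2.603, 0.001]
wrist_force: [1.1, -0.3, -1.7]
finger_gap: 0.68
grasp_force: 33.5
t: 15.73
eef_pos: [0.4414, -0.2537, 0.291]
tool_rot: [-1.761, -2.6, -0.0]
wrist_force: [-1.0, 1.2, -2.0]
finger_gap: 0.682
grasp_force: 33.5
d [-0.0107 -0.0078  0.0755] rot [-0.001 -0.001 -0.021] q [ 0.39  0.26  0.06  2.03 -0.02  0.85  0.84] t 15.7333
```

```bash
echo '[0,-0.0105,-0.0078,0,0,0,0,0,0,0,0.02,0,0,0,0,0,0,0.02,0,0,0,0,0,0,0.02,0,0,0,0,0,0,0.008,0,0,0,0,0,0,0,0,0,0,0,0,0,0,0,0,0]' > path.dat && python3 -m inch path.dat; python3 go.py 438 -266.5 211 23
```

```text
t: 16.32
eef_pos: [0.4396, -0.2645, 0.2233]
tool_rot: [-1.754, -2.605, -0.001]
wrist_force: [0.7, 0.0, -1.4]
finger_gap: 0.675
grasp_force: 33.4
d [-0.0012 -0.0022  0.0123] rot [-0.    -0.001 -0.016] q [ 0.41  0.38  0.06  2.06 -0.04  0.71  0.88] t 16.3167
```

```bash
echo '[0,-0.0012,-0.0022,0.005,0,0,0,0,0,0,0.005,0,0,0,0,0,0,0,0,0,0,0,0,0,0,0,0,0]' > path.dat && python3 -m inch path.dat; echo '[0,0,0,0.0015,0,0,0,0,0,0,0,0,0,0]' > path.dat && python3 -m inch path.dat;  python3 go.py 438 -266.5 211 23
```

```text
t: 16.65
eef_pos: [0.4374, -0.2679, 0.2137]
tool_rot: [1.758, 2.603, -0.0]
wrist_force: [0.2, 1.6, -0.5]
finger_gap: 0.676
grasp_force: 33.4
t: 16.82
eef_pos: [0.4375, -0.2679, 0.2121]
tool_rot: [1.758, 2.603, 0.0]
wrist_force: [-0.6, -0.5, -1.5]
finger_gap: 0.68
grasp_force: 33.4
d [0.0011 0.001  0.0011] rot [ 0.     0.    -0.018] q [ 0.41  0.4   0.06  2.06 -0.04  0.69  0.88] t 16.8167
```

```bash
echo '[0,0.001,0.001,0.0015,0,0,0,0,0,0,0,0,0,0]' > path.dat && python3 -m inch path.dat; echo '[0,0,0,0.0015,0,0,0,0,0,0,0,0,0,0]' > path.dat && python3 -m inch path.dat;  python3 go.py 438 -266.5 211 23
```

```text
t: 16.98
eef_pos: [0.4381, -0.2662, 0.2104]
tool_rot: [-1.758, -2.604, -0.0]
wrist_force: [1.1, 0.4, -1.5]
finger_gap: 0.679
grasp_force: 33.4
t: 17.15
eef_pos: [0.4383, -0.2664, 0.2103]
tool_rot: [-1.757, -2.603, -0.0]
wrist_force: [-2.7, 1.9, 8.1]
finger_gap: 0.675
grasp_force: 34.4
d [-0.     -0.0003 -0.0007] rot [-0.    -0.001 -0.018] q [ 0.41  0.4   0.06  2.06 -0.04  0.68  0.88] t 17.15
```

```bash
echo '[0,0,0,-0.0012,0,0,0,0,0,0,0,0,0,0,0.88,0,0,0,0,0,0,0.88,0,0,0,0,0,0,0.88,0,0,0,0,0,0,0.88,0,0,0,0,0,0]' > path.dat && python3 -m inch path.dat; echo '[0.88,0,0,-0.01,0,0,0,0.88,0,0,-0.03,0,0,0,0.88,0,0,-0.03,0,0,0,0.88,0,0,-0.02,0,0,0,1,0,0,0,0,0,0]' > path.dat && python3 -m inch path.dat;python3 rim.py blue wb3 289; python3 chk.py blue 438 -266.5; python3 go.py 626 270 290 5
```

```text
t: 17.65
eef_pos: [0.438, -0.2666, 0.2102]
tool_rot: [1.758, 2.603, -0.0]
wrist_force: [-0.3, -0.1, 0.2]
finger_gap: 0.88
grasp_force: 0.0
t: 18.07
eef_pos: [0.4401, -0.2678, 0.3059]
tool_rot: [1.752, 2.594, 0.002]
wrist_force: [0.3, -0.7, 0.0]
finger_gap: 0.988
grasp_force: 0.0
[(0.58, [272.0, 214.0], 7357)] [(0.73, [437.0, -270.0, 6.0])]
fit [ 418.4 -251. ] handle dir 34.78851324357481 iou 0.5353695784972511 px 16369
side cup [(0.95, [435.0, -270.2, 14.0])] saucer [(0.96, [428.4, -445.0, 8.0]), (0.84, [437.5, -267.7, 8.0]), (0.61, [276.1, -269.1, 8.0])] expect px [[288.0, 273.0]]
scene cup [(0.71, [438.1, -259.6, 14.0])] saucer [(0.68, [430.8, -269.1, 8.0]), (0.59, [285.8, -265.2, 8.0]), (0.58, [429.8, -456.4, 8.0])] expect px [[228.0, 265.0]]
wrist cup [(0.73, [437.4, -267.0, 14.0])] saucer [(0.69, [589.8, -121.6, 8.0]), (0.6, [423.2, -436.3, 8.0]), (0.58, [278.0, -262.3, 8.0])] expect px [[279.0, 228.0]]
d [0.4272 0.375  0.0097] rot [-0.001 -0.001  0.296] q [ 0.4   0.25  0.07  2.02 -0.02  0.87  0.87] t 18.6667
```

Scaled: 0.1 rad / 3.1416 = 0.0318.

```bash
echo '[1,0.0275,0.0242,0,0,0,0,1,0.0275,0.0242,0,0,0,0,1,0.0275,0.0242,0,0,0,0,1,0.0275,0.0242,0,0,0,0,1,0.0275,0.0242,0,0,0,0,1,0.0275,0.0242,0,0,0,0,1,0.0275,0.0242,0,0,0,0,1,0.0275,0.0242,0,0,0,0]' > path.dat && python3 -m inch path.dat; echo '[1,0.0275,0.0242,0,0,0,0,1,0.0275,0.0242,0,0,0,0,1,0.0275,0.0242,0,0,0,0,1,0.0275,0.0242,0,0,0,0,1,0.0275,0.0242,0,0,0,0,1,0.0275,0.0242,0,0,0,0,1,0.0275,0.0242,0,0,0,0,1,0,0,0,0,0,0.0318]' > path.dat && python3 -m inch path.dat; echo '[1,0,0,0.01,0,0,0.0318,1,0,0,0.01,0,0,0.0318,1,0,0,0,0,0,0,1,0,0,0,0,0,0]' > path.dat && python3 -m inch path.dat; python3 rim.py green wg1; python3 go.py 626 283 210 5
```

```text
t: 19.33
eef_pos: [0.5356, 0.0116, 0.3002]
tool_rot: [1.758, 2.603, -0.0]
wrist_force: [1.2, 0.5, -0.3]
finger_gap: 1.001
grasp_force: 0.0
t: 20.0
eef_pos: [0.62, 0.2623, 0.3003]
tool_rot: [-1.872, -2.518, -0.013]
wrist_force: [-0.2, 2.1, 0.7]
finger_gap: 0.996
grasp_force: 0.0
t: 20.33
eef_pos: [0.6201, 0.2515, 0.279]
tool_rot: [-2.124, -2.314, 0.004]
wrist_force: [0.3, 0.8, 0.1]
finger_gap: 1.001
grasp_force: 0.0
[(0.82, [295.0, 179.0], 9530)] [(0.71, [628.0, 282.0, 6.0])]
fit [629.6 279.6] handle dir 101.76532252053454 iou 0.7853862639044801 px 7697
d [0.0308 0.0077 0.0709] rot [ 0.001 -0.    -0.003] q [-0.37  0.54 -0.1   1.64  0.06  0.96 -0.41] t 20.4833
```

View pics/wg1_o.png

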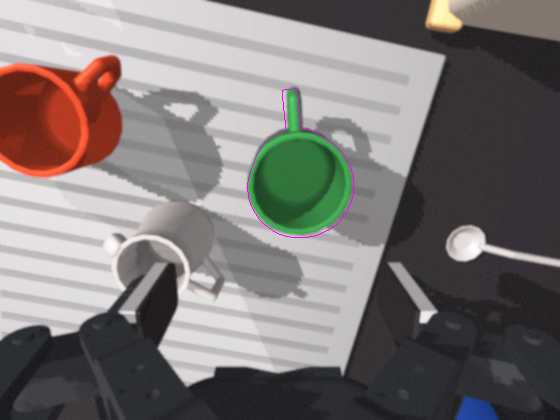

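The outline sits on the green rim at (301,183) px, but the handle at (293,90) is fit a few pixels left. I'll move above it and measure again.

Scaled: -0.04 rad / 3.1416 = -0.0127.

```bash
sed -i 's/(lo,150,20)/(lo,110,20)/' rim.py; echo '[1,0.0275,0.0095,0,0,0,-0.0127,1,0,0,0,0,0,0,1,0,0,0,0,0,0]' > path.dat && python3 -m inch path.dat; python3 rim.py green wg2; python3 go.py 628.5 280.5 210 8
```

```text
t: 20.73
eef_pos: [0.6274, 0.2825, 0.2813]
tool_rot: [-2.075, -2.357, -0.005]
wrist_force: [0.3, 0.4, 0.1]
finger_gap: 1.003
grasp_force: 0.0
[(0.67, [278.0, 226.0], 8753)] [(0.84, [629.0, 281.0, 6.0])]
fit [628.9 279.3] handle dir 97.9316704880801 iou 0.905550038618559 px 8207
d [0.0016 0.0007 0.0705] rot [ 0.     0.001 -0.017] q [-0.4   0.58 -0.11  1.59  0.07  0.98 -0.41] t 20.8833
```

Scaled: -0.015 rad / 3.1416 = -0.0048.

```bash
echo '[1,0.001,0.001,0.016,0,0,-0.0048,1,0,0,0.018,0,0,0,1,0,0,0.018,0,0,0,1,0,0,0.012,0,0,0,1,0,0,0,0,0,0,1,0,0,0,0,0,0]' > path.dat && python3 -m inch path.dat; python3 go.py 628.7 280 200 8
```

```text
t: 21.38
eef_pos: [0.6281, 0.2803, 0.2145]
tool_rot: [-2.063, -2.368, 0.005]
wrist_force: [0.2, -0.4, -0.3]
finger_gap: 1.0
grasp_force: 0.0
d [-0.0003  0.0006  0.0145] rot [-0.003  0.001 -0.002] q [-0.4   0.66 -0.11  1.61  0.09  0.88 -0.4 ] t 21.3833
```

```bash
echo '[1,0,0.0006,0.012,0,0,0,1,0,0,0,0,0,0,0,0,0,0,0,0,0,0,0,0,0,0,0,0,0,0,0,0,0,0,0,0,0,0,0,0,0,0,0,0,0,0,0,0,0,0,0,0,0,0,0,0]' > path.dat && python3 -m inch path.dat 30;python3 go.py 628.7 280 202 8; echo '[0,0,0,-0.01,0,0,0,0,0,0,-0.025,0,0,0,0,0,0,-0.03,0,0,0,0,0,0,-0.025,0,0,0,0,0,0,0,0,0,0,0,0,0,0,0,0,0]' > path.dat && python3 -m inch path.dat; python3 go.py 582 -264.5 290 8
```

```text
t: 22.05
eef_pos: [0.6295, 0.2814, 0.205]
tool_rot: [2.062, 2.369, 0.002]
wrist_force: [0.4, 0.4, 1.4]
finger_gap: 0.678
grasp_force: 34.3
d [-0.0013 -0.001   0.003 ] rot [ 0.002 -0.    -0.002] q [-0.4   0.67 -0.11  1.61  0.09  0.86 -0.4 ] t 22.05
t: 22.55
eef_pos: [0.6299, 0.2815, 0.297]
tool_rot: [2.062, 2.368, 0.007]
wrist_force: [0.4, -0.4, -1.9]
finger_gap: 0.68
grasp_force: 34.2
d [-0.5343 -0.1226  0.0057] rot [ 0.005 -0.001 -0.002] q [-0.4   0.56 -0.11  1.57  0.07  1.01 -0.39] t 22.55
```

```bash
echo '[0,-0.017,-0.004,0,0,0,0,0,-0.034,-0.0078,0,0,0,0,0,-0.036,-0.0082,0,0,0,0,0,-0.036,-0.0082,0,0,0,0,0,-0.036,-0.0082,0,0,0,0,0,-0.036,-0.0082,0,0,0,0,0,-0.036,-0.0082,0,0,0,0,0,-0.036,-0.0082,0,0,0,0]' > path.dat && python3 -m inch path.dat; echo '[0,-0.036,-0.0082,0,0,0,0,0,-0.036,-0.0082,0,0,0,0,0,-0.036,-0.0082,0,0,0,0,0,-0.036,-0.0082,0,0,0,0,0,-0.036,-0.0082,0,0,0,0,0,-0.036,-0.0082,0,0,0,0,0,-0.018,-0.004,0,0,0,0,0,0,0,0,0,0,0]' > path.dat && python3 -m inch path.dat; echo '[0,0,0,0,0,0,0]' > path.dat && python3 -m inch path.dat; python3 go.py 582 -263.2 220 8
```

```text
t: 23.22
eef_pos: [0.6031, 0.0048, 0.2917]
tool_rot: [-2.062, -2.366, 0.007]
wrist_force: [0.7, -0.1, -1.0]
finger_gap: 0.675
grasp_force: 34.1
t: 23.88
eef_pos: [0.5803, -0.2402, 0.2919]
tool_rot: [-2.077, -2.355, 0.012]
wrist_force: [0.7, -1.4, -1.1]
finger_gap: 0.678
grasp_force: 34.1
t: 23.97
eef_pos: [0.5821, -0.2341, 0.2919]
tool_rot: [-2.067, -2.36, 0.005]
wrist_force: [0.1, 0.1, -1.8]
finger_gap: 0.678
grasp_force: 34.1
d [-0.0289 -0.0035  0.0719] rot [-0.005 -0.001 -0.008] q [ 0.3   0.46  0.02  1.74 -0.01  0.94  0.46] t 23.9667
```

```bash
echo '[0,-0.018,-0.0022,0,0,0,0,0,-0.0105,-0.0013,0,0,0,0,0,0,0,0.018,0,0,0,0,0,0,0.02,0,0,0,0,0,0,0.02,0,0,0,0,0,0,0.01,0,0,0,0,0,0,0,0,0,0,0,0,0,0,0,0,0]' > path.dat && python3 -m inch path.dat; python3 go.py 582 -263.2 213 8
```

```text
t: 24.63
eef_pos: [0.5851, -0.2587, 0.2253]
tool_rot: [-2.06, -2.369, 0.001]
wrist_force: [-0.1, -0.5, -0.6]
finger_gap: 0.675
grasp_force: 34.1
d [-0.0041 -0.0037  0.0123] rot [-0.002 -0.001 -0.001] q [ 0.33  0.57  0.02  1.74 -0.02  0.84  0.5 ] t 24.6333
```

```bash
echo '[0,-0.0041,-0.0037,0.003,0,0,0,0,0,0,0.005,0,0,0,0,0,0,0,0,0,0,0,0,0,0,0,0,0]' > path.dat && python3 -m inch path.dat; echo '[0,0,0,0.0015,0,0,0,0,0,0,0,0,0,0]' > path.dat && python3 -m inch path.dat;  python3 go.py 582 -263.2 213 8
```

```text
t: 24.97
eef_pos: [0.5822, -0.2645, 0.2186]
tool_rot: [2.063, 2.368, 0.0]
wrist_force: [-0.1, 0.1, -0.2]
finger_gap: 0.678
grasp_force: 34.1
t: 25.13
eef_pos: [0.5825, -0.264, 0.2169]
tool_rot: [2.063, 2.369, 0.0]
wrist_force: [-0.2, 0.4, -0.8]
finger_gap: 0.677
grasp_force: 34.1
d [ 0.0009 -0.0004  0.0039] rot [ 0.001  0.    -0.001] q [ 0.34  0.58  0.03  1.75 -0.02  0.82  0.51] t 25.1333
```

```bash
echo '[0,0.0007,0,0.002,0,0,0,0,0,0,0,0,0,0]' > path.dat && python3 -m inch path.dat; echo '[0,0,0,0.0015,0,0,0,0,0,0,0,0,0,0]' > path.dat && python3 -m inch path.dat; echo '[0,0,0,0.0012,0,0,0,0,0,0,0,0,0,0]' > path.dat && python3 -m inch path.dat;  python3 go.py 582 -263.2 213 8
```

```text
t: 25.3
eef_pos: [0.5822, -0.263, 0.2145]
tool_rot: [-2.062, -2.369, -0.0]
wrist_force: [1.0, -0.2, -2.1]
finger_gap: 0.68
grasp_force: 34.1
t: 25.47
eef_pos: [0.5823, -0.2633, 0.2131]
tool_rot: [2.063, 2.369, 0.0]
wrist_force: [-0.4, -0.4, -0.7]
finger_gap: 0.677
grasp_force: 34.1
t: 25.63
eef_pos: [0.5824, -0.2634, 0.2129]
tool_rot: [-2.063, -2.369, -0.0]
wrist_force: [-1.8, 0.7, 5.0]
finger_gap: 0.679
grasp_force: 34.6
d [ 0.0002 -0.0004 -0.0001] rot [-0.    -0.    -0.002] q [ 0.34  0.58  0.02  1.75 -0.02  0.81  0.51] t 25.6333
```

```bash
echo '[0,0,0,-0.0008,0,0,0,0,0,0,0,0,0,0,0.88,0,0,0,0,0,0,0.88,0,0,0,0,0,0,0.88,0,0,0,0,0,0,0.88,0,0,0,0,0,0]' > path.dat && python3 -m inch path.dat; echo '[0.88,0,0,-0.01,0,0,0,0.88,0,0,-0.03,0,0,0,0.88,0,0,-0.03,0,0,0,0.88,0,0,-0.02,0,0,0,1,0,0,0,0,0,0]' > path.dat && python3 -m inch path.dat; python3 chk.py green 582 -264.5; python3 go.py 485 300 290 -45
```

```text
t: 26.13
eef_pos: [0.5823, -0.2634, 0.2127]
tool_rot: [2.063, 2.369, -0.0]
wrist_force: [-0.0, -0.4, 0.8]
finger_gap: 0.881
grasp_force: 0.0
t: 26.55
eef_pos: [0.5846, -0.2646, 0.3099]
tool_rot: [2.056, 2.36, 0.006]
wrist_force: [0.9, -0.1, 0.1]
finger_gap: 0.992
grasp_force: 0.0
side cup [(0.67, [583.0, -266.3, 14.0])] saucer [(0.57, [586.9, -273.1, 8.0])] expect px [[358.0, 267.0]]
scene cup [(0.75, [587.7, -276.2, 14.0])] saucer [(0.72, [581.8, -266.7, 8.0]), (0.46, [439.0, -273.3, 8.0])] expect px [[276.0, 295.0]]
wrist cup [(0.86, [580.3, -264.1, 14.0])] saucer [] expect px [[280.0, 228.0]]
d [ 0.5711 -0.0183  0.0122] rot [-0.002 -0.     0.923] q [ 0.34  0.47  0.03  1.71 -0.02  0.97  0.51] t 27.0
```

Scaled: 0.115 rad / 3.1416 = 0.0366.

```bash
echo '[1,0.037,-0.001,0,0,0,0,1,0.037,-0.001,0,0,0,0,1,0.037,-0.001,0,0,0,0,1,0.037,-0.001,0,0,0,0,1,0.037,-0.001,0,0,0,0,1,0.037,-0.001,0,0,0,0,1,0.037,-0.001,0,0,0,0,1,0.037,-0.001,0,0,0,0]' > path.dat && python3 -m inch path.dat; echo '[1,0.037,-0.001,0,0,0,0,1,0.037,-0.001,0,0,0,0,1,0.037,-0.001,0,0,0,0,1,0.037,-0.001,0,0,0,0,1,0.037,-0.001,0,0,0,0,1,0.037,-0.001,0,0,0,0,1,0.037,-0.001,0,0,0,0,1,0,0,0,0,0,0.0366]' > path.dat && python3 -m inch path.dat; echo '[1,0,0,0.008,0,0,0.0366,1,0,0,0.008,0,0,0.0366,1,0,0,0,0,0,0.0366,1,0,0,0,0,0,0.0366,1,0,0,0,0,0,0.0366,1,0,0,0,0,0,0.0366,1,0,0,0,0,0,0.0366,1,0,0,0,0,0,0]' > path.dat && python3 -m inch path.dat; echo '[1,0,0,0,0,0,0]' > path.dat && python3 -m inch path.dat; python3 rim.py terracotta wt1; python3 go.py 485 303 280 -45
```

```text
t: 27.67
eef_pos: [0.5329, 0.0303, 0.3025]
tool_rot: [-2.063, -2.369, 0.001]
wrist_force: [1.4, 0.0, -0.5]
finger_gap: 1.001
grasp_force: 0.0
t: 28.33
eef_pos: [0.4873, 0.2942, 0.3031]
tool_rot: [-2.179, -2.255, -0.008]
wrist_force: [-0.6, 0.6, 1.0]
finger_gap: 1.001
grasp_force: 0.0
t: 29.0
eef_pos: [0.4908, 0.2843, 0.2862]
tool_rot: [2.901, 1.204, -0.002]
wrist_force: [0.1, -0.0, -0.4]
finger_gap: 0.999
grasp_force: 0.0
t: 29.08
eef_pos: [0.4909, 0.2843, 0.2864]
tool_rot: [2.898, 1.211, -0.001]
wrist_force: [-0.4, 0.5, -0.3]
finger_gap: 0.999
grasp_force: 0.0
[(0.94, [251.0, 207.0], 8522)] [(0.76, [484.0, 303.0, 6.0])]
fit [482.3 302.9] handle dir 44.07579125674107 iou 0.9399218313791178 px 8417
d [ 0.0091 -0.0174  0.0066] rot [-0.     0.     0.005] q [-0.56  0.37 -0.05  1.89  0.02  0.88 -1.4 ] t 29.2333
```

```bash
echo '[1,0.0073,-0.0185,0,0,0,0,1,0,0,0,0,0,0,1,0,0,0.018,0,0,0,1,0,0,0.018,0,0,0,1,0,0,0.018,0,0,0,1,0,0,0.014,0,0,0,1,0,0,0,0,0,0,1,0,0,0,0,0,0]' > path.dat && python3 -m inch path.dat; python3 go.py 482.6 302.9 202 -46
```

```text
t: 29.9
eef_pos: [0.4827, 0.302, 0.2181]
tool_rot: [2.899, 1.208, -0.003]
wrist_force: [0.1, -0.7, -0.1]
finger_gap: 1.001
grasp_force: 0.0
d [ 0.0006 -0.0008  0.0161] rot [-0.     0.002  0.022] q [-0.59  0.47 -0.05  1.92  0.04  0.76 -1.44] t 29.9
```

Scaled: 0.02 rad / 3.1416 = 0.0064.

```bash
echo '[1,0.0006,-0.0008,0.008,0,0,0.0064,1,0,0,0.0075,0,0,0,0,0,0,0,0,0,0,0,0,0,0,0,0,0,0,0,0,0,0,0,0,0,0,0,0,0,0,0,0,0,0,0,0,0,0,0,0,0,0,0,0,0]' > path.dat && python3 -m inch path.dat 30;python3 go.py 482.6 302.9 202 -46; echo '[0,0,0,-0.01,0,0,0,0,0,0,-0.025,0,0,0,0,0,0,-0.03,0,0,0,0,0,0,-0.025,0,0,0,0,0,0,0,0,0,0,0,0,0,0,0,0,0]' > path.dat && python3 -m inch path.dat; python3 go.py 593.5 -122 290 -46
```

```text
t: 30.57
eef_pos: [0.483, 0.3035, 0.2035]
tool_rot: [-2.912, -1.178, -0.001]
wrist_force: [-0.1, -0.4, -0.2]
finger_gap: 0.681
grasp_force: 33.8
d [-0.0007  0.0002  0.0015] rot [ 0.    -0.     0.001] q [-0.59  0.5  -0.05  1.92  0.04  0.73 -1.46] t 30.5667
t: 31.07
eef_pos: [0.4836, 0.304, 0.2958]
tool_rot: [-2.911, -1.178, -0.007]
wrist_force: [-0.8, -0.9, -2.3]
finger_gap: 0.681
grasp_force: 33.8
d [-0.2172  0.3826  0.0051] rot [ 0.001 -0.005  0.001] q [-0.59  0.36 -0.05  1.88  0.02  0.9  -1.45] t 31.0667
```

```bash
echo '[0,-0.009,0.0155,0,0,0,0,0,-0.0175,0.031,0,0,0,0,0,-0.0175,0.031,0,0,0,0,0,-0.0175,0.031,0,0,0,0,0,-0.0175,0.031,0,0,0,0,0,-0.0175,0.031,0,0,0,0,0,-0.0175,0.031,0,0,0,0,0,-0.0175,0.031,0,0,0,0]' > path.dat && python3 -m inch path.dat; echo '[0,-0.0175,0.031,0,0,0,0,0,-0.0175,0.031,0,0,0,0,0,-0.0175,0.031,0,0,0,0,0,-0.0175,0.031,0,0,0,0,0,-0.015,0.026,0,0,0,0,0,0,0,0,0,0,0,0,0,0,0,0,0,0]' > path.dat && python3 -m inch path.dat; python3 go.py 594 -121.5 220 -46
```

```text
t: 31.73
eef_pos: [0.549, 0.0431, 0.2916]
tool_rot: [-2.911, -1.178, 0.006]
wrist_force: [0.2, 0.4, -1.4]
finger_gap: 0.678
grasp_force: 33.7
t: 32.32
eef_pos: [0.592, -0.1255, 0.2915]
tool_rot: [-2.916, -1.169, 0.006]
wrist_force: [-0.2, 1.1, -1.8]
finger_gap: 0.675
grasp_force: 33.6
d [ 0.0045 -0.0014  0.0715] rot [-0.002  0.004 -0.005] q [ 0.03  0.42  0.14  1.81 -0.07  0.92 -0.61] t 32.3167
```

```bash
echo '[0,0.0042,-0.0013,0,0,0,0,0,0,0,0.018,0,0,0,0,0,0,0.02,0,0,0,0,0,0,0.02,0,0,0,0,0,0,0.008,0,0,0,0,0,0,0,0,0,0,0,0,0,0,0,0,0]' > path.dat && python3 -m inch path.dat; python3 go.py 594 -121.5 211.5 -46
```

```text
t: 32.9
eef_pos: [0.5952, -0.1164, 0.2268]
tool_rot: [-2.91, -1.181, 0.002]
wrist_force: [0.1, -0.8, -1.2]
finger_gap: 0.681
grasp_force: 33.6
d [-0.0044  0.0029  0.0153] rot [-0.002  0.001  0.003] q [ 0.03  0.51  0.12  1.83 -0.08  0.8  -0.61] t 32.9
```

```bash
echo '[0,-0.0044,0.0029,0.004,0,0,0,0,0,0,0.006,0,0,0,0,0,0,0,0,0,0,0,0,0,0,0,0,0]' > path.dat && python3 -m inch path.dat; echo '[0,0,0,0.0015,0,0,0,0,0,0,0,0,0,0]' > path.dat && python3 -m inch path.dat;  python3 go.py 594 -121.5 211.5 -46
```

```text
t: 33.23
eef_pos: [0.5941, -0.1236, 0.2175]
tool_rot: [2.913, 1.177, -0.0]
wrist_force: [-0.2, 0.2, -2.4]
finger_gap: 0.676
grasp_force: 33.6
t: 33.4
eef_pos: [0.5943, -0.1232, 0.2159]
tool_rot: [2.912, 1.178, 0.001]
wrist_force: [0.7, 0.2, -1.9]
finger_gap: 0.676
grasp_force: 33.6
d [ 0.001  -0.0014  0.0044] rot [ 0.    -0.     0.001] q [ 0.04  0.53  0.12  1.83 -0.09  0.78 -0.6 ] t 33.4
```

```bash
echo '[0,0.0008,-0.0012,0.0025,0,0,0,0,0,0,0,0,0,0]' > path.dat && python3 -m inch path.dat; echo '[0,0,0,0.0015,0,0,0,0,0,0,0,0,0,0]' > path.dat && python3 -m inch path.dat; echo '[0,0,0,0.0012,0,0,0,0,0,0,0,0,0,0]' > path.dat && python3 -m inch path.dat;  python3 go.py 594 -121.5 211.5 -46
```

```text
t: 33.57
eef_pos: [0.5938, -0.1214, 0.213]
tool_rot: [-2.912, -1.179, 0.0]
wrist_force: [-0.2, 0.4, -2.0]
finger_gap: 0.683
grasp_force: 33.6
t: 33.73
eef_pos: [0.594, -0.1217, 0.2117]
tool_rot: [2.912, 1.179, 0.0]
wrist_force: [0.8, 0.1, -1.7]
finger_gap: 0.677
grasp_force: 33.7
t: 33.9
eef_pos: [0.5941, -0.1218, 0.2116]
tool_rot: [-2.912, -1.178, 0.0]
wrist_force: [-3.0, 0.1, 5.2]
finger_gap: 0.674
grasp_force: 34.3
d [ 0.0001 -0.0003  0.0001] rot [-0.    -0.     0.001] q [ 0.04  0.54  0.12  1.84 -0.09  0.77 -0.6 ] t 33.9
```

```bash
echo '[0,0,0,-0.0008,0,0,0,0,0,0,0,0,0,0,0.88,0,0,0,0,0,0,0.88,0,0,0,0,0,0,0.88,0,0,0,0,0,0,0.88,0,0,0,0,0,0]' > path.dat && python3 -m inch path.dat; echo '[0.88,0,0,-0.01,0,0,0,0.88,0,0,-0.03,0,0,0,0.88,0,0,-0.03,0,0,0,0.88,0,0,-0.03,0,0,0,1,-0.03,-0.008,-0.03,0,0,0,1,-0.03,-0.008,-0.03,0,0,0,1,-0.03,-0.008,-0.03,0,0,0,1,0,0,0,0,0,0]' > path.dat && python3 -m inch path.dat;  echo '[1,0,0,0,0,0,0]' > path.dat && python3 -m inch path.dat; python3 - <<'E'
from h import *
cw=cam("wrist"); T={"terracotta":(.5935,-.122),"blue":(.438,-.2665),"mustard":(.437,-.1093),"green":(.582,-.2645)}
for n in("wrist","side"):
    cm=cam(n); im=grab_frame(n)
    for c in C:
        q=place_of(n,"cup_"+c); print(n,c,[(round(e['conf'],2),(1000*(onplane(cm,e['position'],.014)[:2]-T[c])).round(1).tolist()) for e in q[:2]])
    for k,z in(("sugar_pot",.008),("milk_jug",.006)):
        q=place_of(n,k); print(n,k,[(round(e['conf'],2),(1000*onplane(cm,e['position'],z)).round(0).tolist()) for e in q[:1]])
    v=im[:,:,::-1].copy()
    for c in C:
        t=np.array([*T[c],0])
        for r,z in((.03,.069),(.058,.024)): cv2.polylines(v,[proj(cm,ring(r,z)+t).round().astype(np.int32)],True,(255,0,255) if r<.05 else (255,255,255),1)
    cv2.imwrite(f'pics/end_{n}.png',v if n=="wrist" else cv2.resize(v[90:330,230:410],None,fx=2.4,fy=2.4))
E
```

```text
t: 34.4
eef_pos: [0.594, -0.1219, 0.2114]
tool_rot: [2.912, 1.178, 0.0]
wrist_force: [-0.3, -0.1, 0.2]
finger_gap: 0.88
grasp_force: 0.0
t: 35.07
eef_pos: [0.5126, -0.1714, 0.4057]
tool_rot: [2.91, 1.163, 0.011]
wrist_force: [0.5, -1.4, 0.5]
finger_gap: 1.001
grasp_force: 0.0
t: 35.15
eef_pos: [0.5147, -0.1677, 0.4017]
tool_rot: [2.911, 1.171, 0.009]
wrist_force: [-0.1, 0.2, 0.1]
finger_gap: 1.002
grasp_force: 0.0
wrist terracotta [(0.62, [1.7, -0.5])]
wrist blue [(0.4, [0.8, 157.3])]
wrist mustard [(0.82, [1.7, -0.4])]
wrist green [(0.94, [0.5, 2.6])]
wrist sugar_pot [(0.58, [512.0, -189.0, 8.0])]
wrist milk_jug []
side terracotta []
side blue [(0.96, [-0.8, -2.2])]
side mustard [(0.84, [-0.3, 2.2])]
side green [(0.97, [-2.6, 1.0])]
side sugar_pot [(0.86, [514.0, -202.0, 8.0])]
side milk_jug [(0.52, [595.0, -119.0, 6.0])]
```

View pics/end_wrist.png

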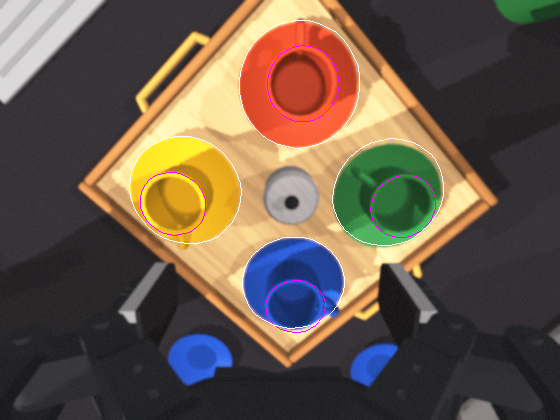

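View pics/end_side.png

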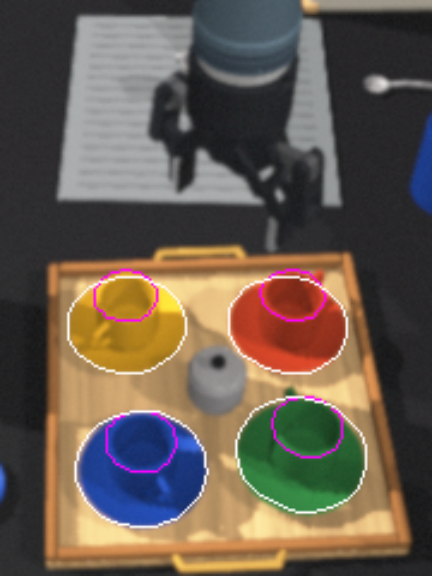

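The wrist view shows all four saucers still on their white outlines. The rims (red (300,82), mustard (173,204), green (402,207), blue (295,303)) lie on the predicted circles to within about 3 mm. The side view agrees, all cups upright. The jug is hidden behind the gripper there, but it was seen in place before the last picks and nothing touched it. Handing in.

```bash
python3 -c "
from station import *
s=state();print(s['t'],s['wrist_force'],s['grasp_force']);print(sign_off())"
```

```text
35.85 [ 0.06942928 -0.53476082 -0.10170356] 0.0
the job is handed in; nothing more can be done
None
```

All four cups stand upright and released on the saucers of their own colour, within about 3 mm of centre by the camera checks; saucers and sugar pot look unmoved, the milk jug was hidden in the last pictures, and I handed the job in at about 36 s.

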